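# Free a sagging guard-gate bolt and hold the gate ajar

## Robot

A 7-joint arm with a two-finger parallel gripper is mounted at the origin on a cart in front of the work surface, level with it; the furniture and walls round the work are solid. World frame = base frame: x ahead of the robot, y to its left, z up, the work surface at z = 0. Lengths are in m, angles in rad, forces in N, time in s.
With the tool pointing down it reaches from about 0.35 to 0.9 m from the base axis. Payload 7.2 kg.
Tool frame: the origin (TCP) lies at the very end of the fingers, on their centre line; the grasp point (between the pads) lies 19 mm behind it (r.tcp_to_grasp is the distance from the TCP to the grasp point, in m); z points along the fingers, y is the line along which they close (so a half turn about z gives the same grasp; the last joint's range is limited). The gripper opens to 88 mm and grips with 3 to 60 N. Pads are 20 mm wide; open, the fingers measure 115 mm over their backs; the gripper's body (75 mm by 178 mm) begins 61 mm behind the grasp point.
Start: joints at [-1.407, 0.411, -0.013, 1.596, 0.006, 1.134, -0.082], TCP at [0.144, 0.608, 0.223] pointing down, gripper open.
Joint ranges: [-2.95, 2.95], [-0.29, 1.99], [-1.47, 1.44], [0.14, 2.54], [-1.03, 4.17], [0.13, 1.85], [-2.86, 2.86]. Speed limits (rad/s): [2.39, 2.39, 3.01, 3.01, 3.14, 3.14, 3.14].

## Interface

Orientations are given as a rotation vector (axis times angle).
In Python, from plant import r, ik, imaging, workorder gives the robot as it stands. The module is installed in compiled form; this text tells all that it offers. Calls block until the motion is done:
- r.move_pose(position, orientation): joint-space move of the TCP to a pose.
- r.line_to(position, max_speed=0.15, rot=None): straight line of the TCP; rot=None keeps the orientation; max_speed is the mean speed in m/s.
- r.move_j(angles): joint-space move.
- r.command_gripper(opening, squeeze=None): finger opening in m; squeeze is the grip in N (None keeps the last); returns when the fingers have stopped.
- r.pause(seconds).
- ik(position, orientation): joint angles nearest the present ones, or None.
- r.read_state(): the state.
- imaging.snapshot(name): name is "scene" or "side" or "wrist"; returns the picture (420x560x3 uint8, blue, green, red); there is no depth.
- imaging.camera_info(name): a dict with "fovy" (degrees; the focal length in pixels is half the picture's height over the tangent of half this angle, whatever the lens; pixels are square), "cx", "cy" (the principal point, pixels), "D" ([k1, k2, p1, p2, k3] as OpenCV has them; the pictures are not rectified), "R" (3x3) and "t" (3): a world point X has camera coordinates R X + t. Camera axes: x right, y down, z forward; pixel columns grow to the right and rows downward; lengths in m; the calibration is good to about 2 mm. A picture is of the moment at which its call begins: read the wrist's pose just before it. camera_info takes no time and is no camera call; for the wrist camera it gives the pose at the moment of the call.
A pose or a line that the arm cannot do raises r.Unreachable and nothing moves.
- workorder.job_done(): hands the job in; it is judged then, once.
The state is a dict: "t": time; "joint_positions": joint angles; "joint_vel": joint speeds; "joint_efforts": joint torques, N m; "eef_pos": TCP position; "tcp_rot": TCP orientation; "contact_force": force on the tool from outside, world axes, zero at the start; "ft_torque": the same for the moment, N m; "finger_gap": finger opening in m; "grasp_force": force on a finger pad.
Only numpy, scipy, OpenCV 4.12 (cv2) and the standard library are available. Lean on these libraries where they do the work, as an engineer would, in place of code of your own. Each camera call takes 0.05 s, during which the arm holds its last target. There are 200 camera calls.

## Task

Give the stuck gate bolt a squirt: press the yellow spray cap on the fixed can all the way down and let it spring back up. Then take the bolt's black knob, lift the sagging bolt so its head clears the bent red lip of the keeper, pull it back towards the hinge until it is out of the keeper, and swing the gate ajar about 30 degrees towards you. Finish still gripping the knob and holding the gate steady there against its closer, bolt still out, and leave the other things on the bench undisturbed.

Things in the scene. Friction and masses are not known exactly. Their poses are not given: they have to be found in the camera images.
- guard_box: fixed blue-framed clear guard box, base plate 190 (x) x 330 (y) x 10 mm, walls and roof to 100 mm, circuit board inside. Origin on the bench under the middle of the shut gate's plane; its -x is the front (towards the robot), +y points along the shut gate from the keeper to the hinge, z up. Base plate reaches from x = -30 to +160 mm. The keeper is on the post at y = -123 mm.
- gate (a joint): low steel-framed clear gate in the front of the guard box, 212 mm long, 100 mm tall, 12 mm thick; vertical hinge at its +y end. Value in rad, 0 = shut, grows as its free end swings out to the box's -x side, stop at 1.2. A closer spring pulls it shut (0.21 N m at 0, 0.37 N m at 0.45 rad); it never stays open by itself. While the bolt's head is in the keeper it cannot open.
- gate_hinge (a point): point on the gate's vertical hinge axis (box frame x 0, y +120 mm), 160 mm above the bench; axes as the box's
- bolt_draw (a joint): draw of the barrel bolt along the gate's top, m: 0 = fully shot into the keeper, grows as the bolt is pulled along the gate towards the hinge, stop at 0.045. Rubs with about 1 N. The head blocks the gate until it is drawn more than about 0.032.
- bolt_lift (a joint): height of the sagging bolt in its two over-tall staples, m: 0 = sunk down, up to 0.018; gravity and a light spring (about 3 N in all) pull it down again as soon as it is let go. The whole bolt moves straight up and stays level. While it is less than 0.0105 up, its head catches behind the keeper's lip and the draw stops at about 0.008.
- bolt_head (a point): underside middle of the bolt's downturned aluminium head (12 x 16 along the bolt x 23 mm tall); axes as the gate's. The head hangs behind the lip, inside the keeper; rod 10 mm thick, axis 17 mm above this point
- knob_grip (a point): middle of the bolt's upright black round knob: 16 mm diameter for 12 mm either way of this point, 22 mm wide flange above (top at +22 mm), thin stem below, rod top 33 mm below; 160 mm above the bench when the bolt is down. 69 mm from the head's middle, 90 mm from the front staple (153 mm tall). Fingers can straddle the bolt across the gate. Axes as the gate's: y along it to the hinge.
- lip_top (a point): top middle of the keeper's bent-up red lip, a 22 mm wide, 8 mm thick (along the bolt) upright plate across the bolt's way, 115.5 mm above the bench. Two brass cheeks beside it rise to 135 mm.
- spray_cap (a joint): travel of the can's sprung cap, m: 0 = up, grows as it is pressed, stop at 0.006. Takes about 2 N to start and 5.4 N at the stop, springs back when released
- cap_top (a point): centre of the flat top of the yellow sprung cap (27 mm diameter, 28 mm tall, small red nozzle at its side pointing to the bolt) on the white-and-green aerosol can (54 mm diameter) that is fixed in a bench holder to the right of the box; 168 mm above the bench when up
- blue_pliers: blue-handled long-nose pliers, 40x116x11 mm, lying in front of the box; bystander; origin at the centre of its underside
- yellow_driver: yellow screwdriver, 202 mm long, 28 mm thick, lying to the right; bystander; origin at the centre of its underside
- spool: spool of solder wire, 60 mm across, 62 mm tall, standing to the left; bystander; origin at the centre of its underside
- green_tape: green tape roll, 84 mm across, 19 mm tall, to the left; bystander; origin at the centre of its underside
- black_cap: black can capacitor, 42 mm across, 56 mm tall, standing to the left; bystander; origin at the centre of its underside
There are look-alikes about, which are no part of the job. Several things look just like the part that bears spray_cap: the one meant starts farthest to the robot's right.

How it is judged:
By the outcome, as a careful person would: the job done as asked, in the order asked, and still so for the second after the job is handed in, while the arm keeps its last pose, push and grip.
It also fails if it takes over 45 s, if anything falls off the work surface, if the arm or the gripper's body presses on something with over 40 N, if the wrist force passes 120 N, or if a joint passes its speed limit or range.

## Working session

There is one attempt and no reset: what is moved stays moved. The work goes in short steps, each a Python script; the robot and the scene stay as the last script left them, time stands still between calls to the robot, and variables do not carry over. Pictures are saved under pics/ and viewed, at most 10 in all, crops included, and the job is handed in when it is done.

```bash
mkdir -p pics
cat > h.py <<'E'
from plant import r, ik, imaging, workorder
import numpy as np, cv2
def KD(n):
    c=imaging.camera_info(n); f=210/np.tan(np.radians(c["fovy"])/2)
    return np.array([[f,0,c["cx"]],[0,f,c["cy"]],[0,0,1]]),np.array(c["D"],float),np.array(c["R"]),np.array(c["t"])
def ray(n,uv,cal=None):
    K,D,R,t=cal or KD(n); p=cv2.undistortPoints(np.array([[uv]],float),K,D)[0,0]
    d=R.T@np.array([*p,1]); return -R.T@t,d/np.linalg.norm(d)
def plane(n,uv,z,cal=None):
    o,d=ray(n,uv,cal); return o+d*(z-o[2])/d[2]
def tri(rays):
    A=sum(np.eye(3)-np.outer(d,d) for o,d in rays); b=sum((np.eye(3)-np.outer(d,d))@o for o,d in rays)
    return np.linalg.solve(A,b)
def proj(n,X,cal=None):
    K,D,R,t=cal or KD(n); return cv2.projectPoints(np.array([X],float),cv2.Rodrigues(R)[0],t,K,D)[0][0,0]
E
python3 - <<'E'
from h import *
a=imaging.snapshot("scene");b=imaging.snapshot("side")
cv2.imwrite("pics/scene.png",a);cv2.imwrite("pics/side.png",b)
cv2.imwrite("pics/both.png",cv2.resize(np.vstack([a,b]),None,fx=.71,fy=.71))
for n in("scene","side"):
    K,D,R,t=KD(n);print(n,-R.T@t,R[2],K[0,0])
print(r.read_state()["tcp_rot"],r.read_state()["t"])
E
```

```text
scene [-0.47407762  0.69332698  1.06989965] [ 0.6364632  -0.4418649  -0.63219459] 483.89871209273406
side [ 0.50176409 -1.04057048  1.0870533 ] [-0.00201551  0.73289094 -0.68034316] 478.03800568463345
[-3.63272233e-01 -3.12044137e+00  2.33025193e-03] 0.1
```

View pics/scene.png

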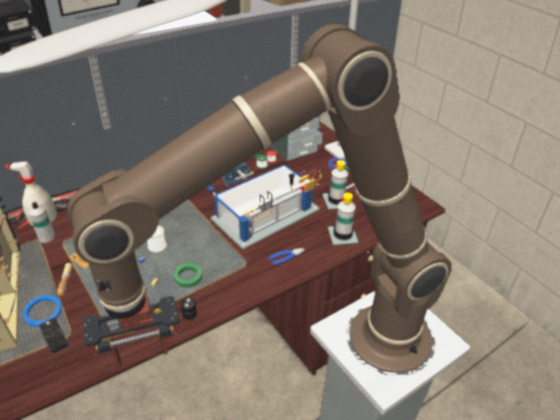

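View pics/side.png

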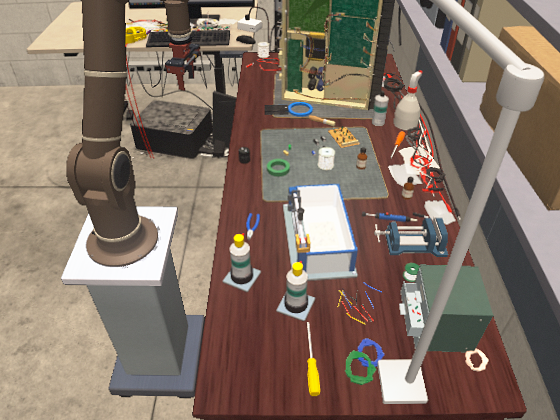

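The scene view shows cans with caps at about (341,167) and (348,200), and the box with the black knob at about (291,180). In the side view the caps are at about (239,238) and (297,268), the box is at about (325,230) and the knob at about (296,210). The cap candidates are these two cans. The one with the smaller y should be side (297,268), and I'll check that with a crop.

Run:
```python
from h import *
ims={}
for n in("scene","side"):
    im=cv2.imread(f"pics/{n}.png");h=cv2.cvtColor(im,cv2.COLOR_BGR2HSV)
    m=cv2.inRange(h,(22,150,130),(34,255,255));k,l,s,c=cv2.connectedComponentsWithStats(m)
    for i in range(1,k):
        if s[i,4]>25:print(n,s[i],c[i].round(1), plane(n,c[i],.154).round(3))
a=cv2.imread("pics/scene.png")[140:250,200:370];b=cv2.imread("pics/side.png")[175:325,220:370]
cv2.imwrite("pics/crop.png",np.hstack([cv2.resize(a,(430,278),interpolation=2),cv2.resize(b,(278,278),interpolation=2)]))
cv2.imwrite("pics/crop.png",np.hstack([cv2.resize(a,(460,298),interpolation=2),cv2.resize(b,(298,298),interpolation=2)]))
```

```text
scene [337 161   7  10  55] [340.3 165. ] [ 0.548 -0.246  0.154]
scene [344 193   9  11  82] [347.5 197.7] [ 0.393 -0.15   0.154]
side [125  27  22  17 266] [134.7  34.1] [-0.224  1.254  0.154]
side [234 234  10  14 111] [238.5 240. ] [ 0.387 -0.147  0.154]
side [292 262  11  14 118] [297.2 268.3] [ 0.544 -0.246  0.154]
side [307 358  13  38 372] [312.8 377.6] [ 0.57  -0.548  0.154]
```

View pics/crop.png

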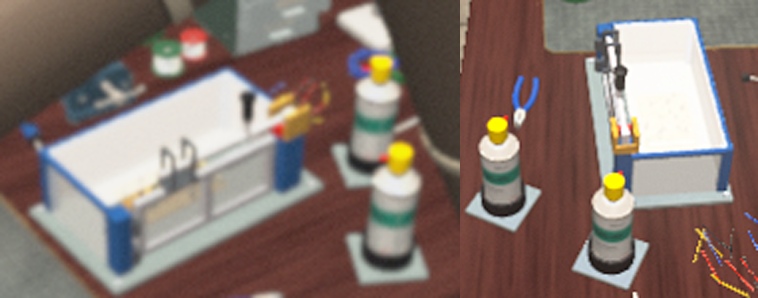

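The target can is the farther-right one, cap at (614,182) in the crop's side half, around world (0.546,-0.246). Next I'll get the gate's line and the knob.

Run:
```python
from h import *
S=lambda u,v:(u/2.706+200,v/2.706+140)
T=lambda u,v:((u-460)/1.987+220,v/1.987+175)
print("knobtop",tri([ray("scene",S(247,94)),ray("side",T(620,70))]))
print("keeper",tri([ray("scene",S(295,115)),ray("side",T(624,132))]))
print("cap", tri([ray("scene",(340.3,165)),ray("side",(297.2,268.3))]))
for p in [(698,20),(730,150),(635,155),(600,22)]:print("rim",plane("side",T(*p),.1))
for p in [(43,150),(228,72),(300,143),(118,210)]:print("rimS",plane("scene",S(*p),.1))
for p in [(600,198),(730,190)]:print("base",plane("side",T(*p),.01))
print("knob160", plane("side",T(621,82),.16))
# blue knob/pliers etc, state of wrist cam
K,D,R,t=KD("wrist");st=r.read_state();print(-R.T@t-st["eef_pos"],R,K[0,0])
```

```text
knobtop [ 0.55831052 -0.05145562  0.17779496]
keeper [ 0.56030567 -0.12289614  0.12175043]
cap [ 0.5449225  -0.24543472  0.15467958]
rim [0.69192372 0.15183972 0.1       ]
rim [ 0.71195249 -0.13463793  0.1       ]
rim [ 0.57757264 -0.14448085  0.1       ]
rim [0.5321589 0.1457932 0.1      ]
rimS [0.68609977 0.16064888 0.1       ]
rimS [ 0.70632444 -0.12378793  0.1       ]
rimS [ 0.53031984 -0.11228586  0.1       ]
rimS [0.53929101 0.14047157 0.1       ]
base [ 0.53000747 -0.1477241   0.01      ]
base [ 0.72223816 -0.13206716  0.01      ]
knob160 [ 0.55851105 -0.05931793  0.16      ]
[-0.07436139  0.01728888  0.16390281] [[ 2.29329267e-01  9.73348733e-01 -5.74873841e-04]
 [ 9.34852743e-01 -2.20094748e-01  2.78583292e-01]
 [ 2.71032168e-01 -6.44247246e-02 -9.60411901e-01]] 338.5799450996133
```

```bash
cat >> h.py <<'E'
from scipy.spatial.transform import Rotation as Ro
def rot(yaw,s=1):  # tool down, closing axis along s*(gate x) at gate yaw
    y=s*np.array([np.cos(yaw),np.sin(yaw),0]); z=np.array([0,0,-1.]); return Ro.from_matrix(np.c_[np.cross(y,z),y,z]).as_rotvec()
E
python3 - <<'E'
from h import *
P=[.545,-.2455,.26]
for s in(1,-1):print(s,ik(P,rot(.07,s)))
r.command_gripper(0.0,10)
p=r.read_state()["eef_pos"]; r.line_to([p[0],p[1],.30],.25)
s=min((1,-1),key=lambda s:abs((lambda q:9 if q is None else q[6])(ik(P,rot(.07,s)))))
print(s); r.move_pose(P,rot(.07,s))
st=r.read_state();print(st["t"],st["eef_pos"],st["joint_positions"],st["finger_gap"])
np.save("c.npy",np.array(KD("wrist"),dtype=object),allow_pickle=True)
im=imaging.snapshot("wrist");cv2.imwrite("pics/w1.png",im)
print(proj("wrist",[.545,-.2455,.168]),proj("wrist",[.558,-.055,.182]))
E
```

```text
1 [-0.32674751  0.45448812  0.95203331  1.66018197 -0.38911762  1.23044109
  0.77993214]
-1 [-0.46531644  0.60511981  1.26055403  1.66690209 -0.59406701  1.31627238
 -2.16934654]
1
5.2 [ 0.54545857 -0.24461937  0.25987081] [-0.32588456  0.45353252  0.94811873  1.65992777 -0.38745375  1.22994291
  0.7781674 ] 0.0003212469554534167
[277.83142388 207.70021801] [320.38761245 -76.31099024]
```

View pics/w1.png

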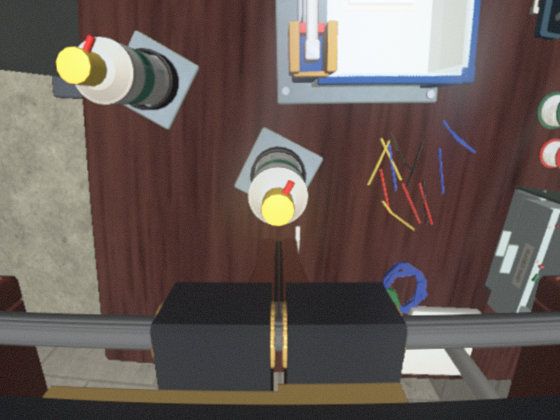

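The wrist view has the yellow cap at (278,209), against a predicted (278,208), so the position holds. The box's base edge is level in the picture, so yaw 0.07 is right. Pressing now.

Run:
```python
from h import *
f0=r.read_state()["contact_force"]
r.line_to([.545,-.2455,.173],.12)
z=.170
while z>.152:
    r.line_to([.545,-.2455,z],.04); s=r.read_state(); f=s["contact_force"][2]-f0[2]; print(round(z,4),s["eef_pos"][2].round(4),f.round(2))
    if f>12: break
    z-=.0015
r.pause(.2);print(r.read_state()["contact_force"]-f0)
r.line_to([.545,-.2455,.178],.06);s=r.read_state();print(s["t"],s["contact_force"]-f0)
```

```text
0.17 0.1703 -0.59
0.1685 0.1686 -0.43
0.167 0.1671 1.35
0.1655 0.1656 3.43
0.164 0.164 4.32
0.1625 0.1626 4.5
0.161 0.1623 15.01
[-4.58770655  2.69422813 15.60360241]
8.5083 [ 0.03053023  1.12535332 -0.01538608]
```

Pressed to the stop: force jumped from 4.5 to 15 N, then released. Now to the knob.

Run:
```python
from h import *
r.line_to([.545,-.2455,.25],.2)
r.line_to([.557,-.115,.25],.2)
r.command_gripper(.06,10)
s=r.read_state();print(s["t"],s["eef_pos"])
im=imaging.snapshot("wrist");cv2.imwrite("pics/w2.png",im)
cal=KD("wrist");np.savez("w2.npz",*cal)
print(proj("wrist",[.558,-.055,.182]),proj("wrist",[.56,-.123,.1155]))
```

```text
10.85 [ 0.55698868 -0.11496526  0.24999305]
[286.22287376 131.67229231] [280.92962651 202.21446454]
```

View pics/w2.png

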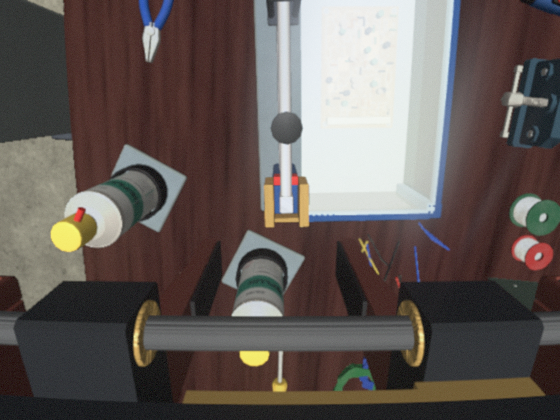

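The knob's top is at (287,128), the head at (287,204), the red lip at (286,181), and the rod runs up to about (284,20). All of it is in line with the gripper.

Run:
```python
from h import *
z=np.load("w2.npz");cal=tuple(z[k] for k in z)
k=plane("",(287,128),.182,cal);h=plane("",(287,204),.128,cal);a=plane("",(284,20),.127,cal)
print("knob",k,"head",h,"far",a,"yaw",np.arctan2(-(a-h)[0],(a-h)[1]),np.linalg.norm((k-h)[:2]))
c=tuple(x for x in np.load("c.npy",allow_pickle=True)) if 1 else 0
c=tuple(np.array(x,float) for x in c)
p=plane("",(278,102),.01,c);q=plane("",(437,102),.01,c);print("base",p,q)
yaw=.07;R=np.array([[np.cos(yaw),-np.sin(yaw)],[np.sin(yaw),np.cos(yaw)]])
o=p[:2]-R@[-.03,-.165];print("origin",o,"hinge",o+R@[0,.12],"knob in box",R.T@(k[:2]-o),"head",R.T@(h[:2]-o))
```

```text
knob [ 0.55833527 -0.0525403   0.182     ] head [ 0.56506501 -0.12076286  0.128     ] far [0.55142883 0.02670821 0.127     ] yaw 0.09220461319567345 0.06855367800558423
base [ 0.53944816 -0.16292935  0.01      ] [ 0.72850581 -0.14761478  0.01      ]
origin [0.55783412 0.00376485] hinge [0.54944098 0.12347097] knob in box [-0.00343822 -0.05620231] head [-0.00149664 -0.12472849]
```

Run:
```python
from h import *
yaw=.08;x,y=.5583,-.0525
r.line_to([x,y,.25],.2,rot(yaw))
f0=r.read_state()["contact_force"]
r.line_to([x,y,.141],.1)
print("down",r.read_state()["contact_force"]-f0)
r.command_gripper(.0,30)
s=r.read_state();print("grip",s["finger_gap"],s["grasp_force"],s["contact_force"]-f0,s["eef_pos"])
for dz in(.004,.008,.0115,.0145):
    r.line_to([x,y,.141+dz],.05);s=r.read_state();print(dz,s["eef_pos"][2],s["contact_force"]-f0)
d=np.array([-np.sin(yaw),np.cos(yaw)])
for q in(.006,.014,.024,.033,.041):
    r.line_to([*(np.array([x,y])+q*d),.1555],.06);s=r.read_state();print(q,s["eef_pos"],s["contact_force"]-f0,s["finger_gap"])
print(s["t"]);np.save("f0.npy",f0)
cv2.imwrite("pics/w3.png",imaging.snapshot("wrist"))
```

```text
down [ 0.5993962   1.65205788 -1.05579461]
grip 0.020201736887122842 29.999935511732474 [0.18219608 1.54840229 0.19328137] [ 0.55820931 -0.05250549  0.14094842]
0.004 0.14497302303080337 [-0.35753364  2.85715692 -3.76034481]
0.008 0.14912380146621212 [ 0.16783871  2.0911917  -3.40885866]
0.0115 0.1526452814772179 [-0.5851707   1.10184767 -4.10404044]
0.0145 0.15563930049520253 [ 0.08016619  2.18606673 -2.84501355]
0.006 [ 0.55772487 -0.04608885  0.15538045] [ 0.266337    1.92308445 -3.89501425] 0.020148551155709033
0.014 [ 0.55705017 -0.03763692  0.15536107] [-0.26382849  2.19947173 -4.53317212] 0.020132578169349612
0.024 [ 0.55625583 -0.02760795  0.15537076] [ 0.52805241  1.92668021 -4.29327849] 0.02018671448245075
0.033 [ 0.55552291 -0.0187843   0.15540652] [-0.46253905  1.18563777 -3.74934207] 0.019926537317673475
0.041 [ 0.55490344 -0.01086592  0.15540366] [-1.70049768  2.41040186 -4.14174808] 0.019936984929928545
15.7583
```

View pics/w3.png

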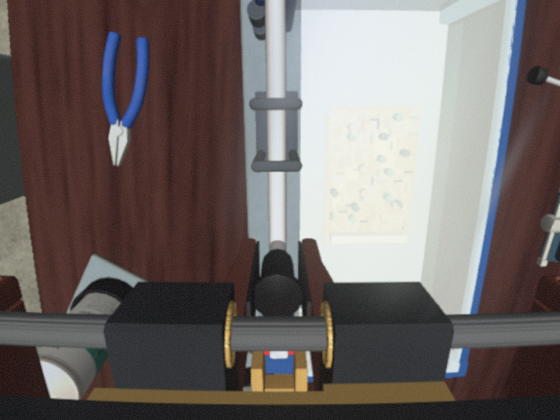

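The knob at (277,293) is held between the fingers, the bolt is drawn, and the lip at (278,352) is left behind with only small forces. Now the swing.

Run:
```python
from h import *
f0=np.load("f0.npy");yaw=.08;k=np.array(r.read_state()["eef_pos"]);rad=.134
h=k[:2]+rad*np.array([-np.sin(yaw),np.cos(yaw)])
for a in np.linspace(.04,.525,13):
    w=yaw-a;p=h+rad*np.array([np.sin(w),-np.cos(w)])
    r.line_to([*p,.1555],.06,rot(w));s=r.read_state();f=s["contact_force"]-f0
    radial=f[:2]@np.array([np.sin(w),-np.cos(w)]);tang=f[:2]@np.array([np.cos(w),np.sin(w)])
    print(round(a,3),"rad",radial.round(1),"tan",tang.round(1),"z",f[2].round(1),s["finger_gap"].round(4),s["ft_torque"].round(2))
    if np.linalg.norm(f)>25:print("stop");break
print(s["t"],s["eef_pos"],h)
for n in("wrist","side","scene"):cv2.imwrite(f"pics/e_{n}.png",imaging.snapshot(n))
a=cv2.imread("pics/e_side.png")[170:300,220:370];b=cv2.imread("pics/e_scene.png")[140:250,190:340]
w=cv2.imread("pics/e_wrist.png")
cv2.imwrite("pics/e.png",np.hstack([cv2.resize(a,(400,347),interpolation=2),cv2.resize(w,(400,300))[:,:] if 0 else cv2.copyMakeBorder(cv2.resize(w,(400,300)),0,47,0,0,0)]))
```

```text
Traceback (most recent call last):
AttributeError: 'float' object has no attribute 'round'
```

Run:
```python
from h import *
f0=np.load("f0.npy");yaw=.08;k=np.array([.5549,-.01087]);rad=.134
h=k[:2]+rad*np.array([-np.sin(yaw),np.cos(yaw)])
for a in np.linspace(.04,.525,13)[1:]:
    w=yaw-a;p=h+rad*np.array([np.sin(w),-np.cos(w)])
    r.line_to([*p,.1555],.06,rot(w));s=r.read_state();f=np.array(s["contact_force"]-f0)
    radial=f[:2]@np.array([np.sin(w),-np.cos(w)]);tang=f[:2]@np.array([np.cos(w),np.sin(w)])
    print("%.3f rad %.1f tan %.1f z %.1f gap %.4f"%(a,radial,tang,f[2],s["finger_gap"]))
    if np.linalg.norm(f)>25:print("stop");break
print(s["t"],s["eef_pos"],h)
for n in("wrist","side","scene"):cv2.imwrite(f"pics/e_{n}.png",imaging.snapshot(n))
np.savez("e.npz",*KD("wrist"))
a=cv2.imread("pics/e_side.png")[170:300,220:370]
w=cv2.imread("pics/e_wrist.png")
cv2.imwrite("pics/e.png",np.hstack([cv2.resize(a,(400,347),interpolation=2),cv2.copyMakeBorder(cv2.resize(w,(400,300)),0,47,0,0,0)]))
```

```text
0.080 rad -0.3 tan 3.6 z -3.8 gap 0.0202
0.121 rad -0.9 tan 5.6 z -4.7 gap 0.0199
0.161 rad 0.3 tan 5.1 z -3.9 gap 0.0198
0.202 rad -0.1 tan 5.6 z -3.9 gap 0.0200
0.242 rad -0.5 tan 4.3 z -3.7 gap 0.0201
0.283 rad -0.1 tan 4.5 z -3.6 gap 0.0199
0.323 rad 0.5 tan 5.2 z -4.6 gap 0.0204
0.363 rad -0.6 tan 4.8 z -4.3 gap 0.0198
0.404 rad -0.1 tan 5.2 z -4.0 gap 0.0205
0.444 rad -0.1 tan 5.9 z -3.2 gap 0.0196
0.485 rad 0.6 tan 6.0 z -4.2 gap 0.0201
0.525 rad -0.1 tan 5.6 z -4.4 gap 0.0199
19.0583 [0.486739   0.00170763 0.15548536] [0.54419143 0.12270143]
```

View pics/e.png

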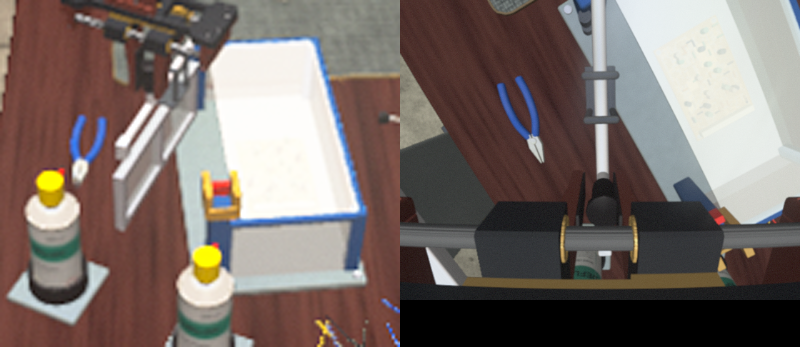

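The side crop (left) shows the gate ajar, the bolt out of the keeper at (220,195) and the pliers untouched. In the wrist view (right) the knob at (602,205) is held, and the rod at x≈600 runs parallel to the tool, so the gate is about 30° open.

Run:
```python
from h import *
a=r.read_state();r.pause(.8);b=r.read_state()
print(b["eef_pos"]-a["eef_pos"],b["contact_force"]-np.load("f0.npy"),b["grasp_force"],b["t"])
print(workorder.job_done())
```

```text
[-3.20465820e-04  1.48730458e-04 -8.47266920e-05] [ 1.94494204 -0.78563415 -3.53988426] 29.999598459689878 20.0083
the job is handed in; nothing more can be done
None
```

The job is handed in at about 20 s on the robot's clock: I pressed the spray cap to its stop and released it, lifted the bolt over the lip and drew it about 41 mm, and am holding the gate about 30° open by the knob, with nothing else seen disturbed.

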